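# Tip the cast stand forward and pin it

### The job

Tip the dental cast forward for inspection: draw the index pin right out of the stand, lay it on the cabinet top, and swing the cradle forward until its cross bore lines up with the middle hole of the index plate (lever upright). Then lock it there: feed the long pin partway into the middle hole, let go of it to take it again further back, push it fully home and leave it. Do not touch the plaster cast, which rides loose on the cradle, or shake it from its seat, and leave the things standing round the work where they are.

Things in the scene. Friction and masses are not known exactly. Their poses are not given: they have to be found in the camera images.
- stand: Grey tilting cast stand, fixed. Origin: on the cabinet top midway between its two cheeks; x to its back, y to its lever side, z up. Base x -66..50, y -59..59, 10 mm high; cheeks to z 103. Trunnion axis along y at z = 85 mm. On the -y cheek an aluminium index plate, 9 mm thick, outer face at y = -56 (x -65..-15, z 33..99 mm), with three 14 mm through holes 50 mm from the trunnion axis
- hole_level (a point): mouth of the top index hole (outer face of the plate): x -50, y -56, z 85 mm in the stand's frame. The pin is in this hole at the start (cradle level)
- hole_middle (a point): mouth of the middle index hole, for the 25 degree position: x -45.3, y -56, z 63.9 mm in the stand's frame. The pin goes in along the stand's +y
- hole_steep (a point): mouth of the lowest index hole, for 50 degrees: x -32.1, y -56, z 46.7 mm in the stand's frame; not wanted here
- exit_middle (a point): point on the axis of the middle hole, 105 mm along +y from its mouth, just past the far end of the cross bore: the pin's tip is here when the pin is fully home
- trunnion (a point): point on the trunnion axis (along the stand's y) beside the lever: x 0, y 66, z 85 mm in the stand's frame. At the -y side the trunnion shaft (14 mm diameter) ends at y = -60 mm
- cradle (a joint): angle of the cradle, rad: 0 level (start), grows as its front goes down and the lever comes forward (stand's -x); middle hole 0.436, steep hole 0.873; stops at -0.02 and 0.92. Stiff trunnions: it stays where it is left and takes about 4 N at the knob to move. The pin's tapered tip pulls it true if it is within about 3 degrees
- lever_knob (a point): centre of the black ball knob, 23 mm diameter, on the end of the lever, 75 mm from the trunnion axis at y = 66 mm; it moves with the cradle. The lever rod is 8 mm thick. At the start it leans back (+x) by 25 degrees; at the middle position it stands straight up, its centre 160 mm above the cabinet top
- cast: plaster dental cast, 58 x 68 x 32 mm, standing loose on the cradle's table between front lips and a rear stop (7 and 17 mm high); origin under its centre. Brittle: do not touch it
- pin: steel index pin, loose, about 140 g. Origin on its axis at the shoulder, y along the shaft to the tip. Shaft 12 mm diameter, 105 mm long, last 11 mm tapering to 5 mm; handle octagonal, 16 mm across flats, y 0 to -46. Balances 11 mm from the shoulder on the shaft. Starts home in the top hole, 1 mm below its axis. Lying down it rests on handle and tip, its axis 8 mm up at the shoulder and dipping 0.02 rad to the tip
- pin_tip (a point): end of the pin's tapered tip, 105 mm from the shoulder
- pin_handle (a point): centre of the pin's octagonal handle, 22 mm behind the shoulder; fully home, the shoulder lies against the index plate
- cotton_jar: white jar with a steel lid, 69 mm across, 104 mm high; origin under its centre; at the back. Leave it
- amber_bottle: small brown bottle with a black cap, 36 mm across, 78 mm high; origin under its centre; at the back. Leave it
- tall_carton: small upright carton, 32 x 46 x 88 mm; origin under its centre; at the back. Leave it
- timer: cream clockwork timer, 64 x 64 x 66 mm; origin under its centre; at the back left. Leave it
- bore_mouth (a point): centre of the mouth of the cradle's cross bore, which moves with the cradle, 3 mm behind the index plate and 50 mm from the trunnion axis: a tube of 14 mm bore, 88 mm long along the stand's y, its mouth flared to about 19 mm
- cast_seat (a point): centre of the table's top on the cradle, 28 mm below the trunnion axis when level; the cast stands here and tips with it

How it is judged:
On the way, in this order (a step that is already met when the one before it is completed fails the run):
1. the pin is drawn out, lies on the cabinet top and is let go (height (world z) of each of pin, pin_tip below 0.02 m and contact force between the fingers and pin below 0.1 N), for 0.2 s.
2. the cradle is swung to the middle position (within 0.07 rad) while the pin lies down (value of joint cradle between 0.366 and 0.506 rad and height (world z) of pin below 0.02 m), for 0.2 s.
3. the pin stands partway in the middle hole, its tip at least 25 mm in and its shoulder at least 15 mm out, and is let go (y of pin_tip in the frame of hole_middle above 0.025 m and y of pin in the frame of hole_middle below -0.015 m and angle between the y axis of pin and the y axis of stand, either way round below 0.15 rad and distance between pin_tip and exit_middle below 0.082 m and contact force between the fingers and pin below 0.1 N), for 0.2 s.
At the end, for the whole second after the job is handed in: The cradle stands at its middle position (0.436 rad within 0.06), the pin is through the middle index hole and the cross bore, its shoulder against the index plate (within 4.5 mm of the mouth's centre, tip within 6 mm of its place), at rest and let go (distance between pin and hole_middle below 0.0045 m and distance between pin_tip and exit_middle below 0.006 m and angle between the y axis of pin and the y axis of stand, either way round below 0.06 rad and value of joint cradle between 0.376 and 0.496 rad and linear speed of pin below 0.02 m/s and contact force between the fingers and pin below 0.1 N); the robot touches nothing.
It fails at once if the plaster cast is touched (over 2 N) (contact force between any of the arm, the fingers, pin and cast above 2 N).
It fails at once if the cast leaves its seat (over 12 mm off) (distance between cast and cast_seat above 0.012 m).
It fails at once if a bystander is shifted by more than 2 cm (distance of any of cotton_jar, amber_bottle, tall_carton, timer from where it was at the start of the episode above 0.02 m).
It also fails if it takes over 72 s, if anything falls off the work surface, if the arm or the gripper's body presses on something with over 40 N, if the wrist force passes 120 N, or if a joint passes its speed limit or range.

### The arm

A 7-joint arm with a two-finger parallel gripper is mounted at the origin on a cart in front of the work surface, level with it; the furniture and walls round the work are solid. World frame = base frame: x ahead of the robot, y to its left, z up, the work surface at z = 0. Lengths are in m, angles in rad, forces in N, time in s.
With the tool pointing down it reaches from about 0.425 to 0.975 m from the base axis. Payload 16.7 kg.
Tool frame: the origin (TCP) lies midway between the tips of the shut fingers; the grasp point (between the pads) lies 19 mm behind it; z points along the fingers, y is the line along which they close (so a half turn about z gives the same grasp; the last joint's range is limited). The gripper opens to 85 mm and grips with 20 to 120 N. Pads are 22 mm wide; open, the fingers measure 114 mm over their backs; the gripper's body (76 mm by 85 mm) begins 54 mm behind the grasp point. The pads swing forward as they close: fully open they stand 13 mm farther back than shut.
Start: joints at [-1.351, 0.426, 0.074, 1.606, -0.034, 1.111, -0.067], TCP at [0.243, 0.63, 0.231] pointing down, gripper open.
Joint ranges: [-2.85, 2.85], [-0.5, 2.14], [-1.23, 1.37], [0.21, 2.46], [-1.02, 4.16], [0.16, 2.05], [-2.73, 2.73]. Speed limits (rad/s): [1.89, 1.89, 2.39, 2.39, 3.01, 3.01, 3.01].

### API

Orientations are given as a 3x3 rotation matrix whose columns are the frame's x, y, z axes.
In Python, from rig import robot, open_jaws, grasp, solver, readout, vision, order gives the robot as it stands. The module is installed in compiled form; this text tells all that it offers. Calls block until the motion is done:
- robot.move_ptp(position, orientation): joint-space move of the TCP to a pose.
- robot.movel(position, orientation=None, v=0.15, guard=None): straight line of the TCP; orientation=None keeps the orientation; v is the mean speed in m/s. With guard (N) it stops when the force on the tool has changed by that much, and returns True; else False.
- robot.movej(angles): joint-space move.
- open_jaws() and grasp(newtons=None): open the fingers fully, or close them until they stop; newtons is the grip in N (None keeps the last).
- robot.sleep(seconds).
- solver.inverse_kinematics(position, orientation): joint angles nearest the present ones, or None.
- readout.sense(): the state.
- vision.grab_frame(name): name is "scene" or "side" or "wrist"; returns a dict with "img" (400x640x3 uint8, blue, green, red), "camera_matrix" (3x3 intrinsics, pixels), "D" ([k1, k2, p1, p2, k3] as OpenCV has them; the pictures are not rectified), "extrinsics" (4x4, takes a point from camera to world coordinates). Camera axes: x right, y up, looking along -z (the intrinsics and any distortion apply to the point x, -y, -z); pixel columns grow to the right and rows downward; lengths in m; the calibration is good to about 2 mm. A picture is of the moment at which its call begins. There is no depth.
A pose or a line that the arm cannot do raises robot.MotionError and nothing moves.
- order.hand_in(): hands the job in; it is judged then, once.
The state is a dict: "clock": time; "q": joint angles; "joint_velocities": joint speeds; "joint_torque": joint torques, N m; "ee_pos": TCP position; "tcp_rot": TCP orientation; "force": force on the tool from outside, world axes, zero at the start; "ft_torque": the same for the moment, N m; "width": opening from 0.0 (shut) to 1.0 (fully open); "grip_force": force on a finger pad.
Only numpy, scipy, OpenCV 4.12 (cv2) and the standard library are available. Lean on these libraries where they do the work, as an engineer would, in place of code of your own. Each camera call takes 0.05 s, during which the arm holds its last target. There are 200 camera calls.

## Working session

There is one attempt and no reset: what is moved stays moved. The work goes in short steps, each a Python script; the robot and the scene stay as the last script left them, time stands still between calls to the robot, and variables do not carry over. Pictures are saved under pics/ and viewed, at most 10 in all, crops included, and the job is handed in when it is done.

```bash
mkdir -p pics; cat > h.py <<'E'
import numpy as np, cv2
from rig import robot, open_jaws, grasp, solver, readout, vision, order
def snap(cam,fn,crop=None,scale=1):
    f=vision.grab_frame(cam); im=np.array(f['img'])
    if crop: x0,y0,x1,y1=crop; im=im[y0:y1,x0:x1]
    if scale!=1: im=cv2.resize(im,None,fx=scale,fy=scale,interpolation=cv2.INTER_CUBIC)
    cv2.imwrite('pics/'+fn,im); np.savez('pics/'+fn+'.npz',K=f['camera_matrix'],D=f['D'],T=f['extrinsics']); 
    return f
def cal(fn):
    z=np.load('pics/'+fn+'.npz'); return z['K'].astype(float),z['D'].astype(float).ravel(),z['T'].astype(float)
def ray(fn,px):
    K,D,T=cal(fn); p=cv2.undistortPoints(np.array([[px]],float),K,D)[0,0]
    d=T[:3,:3]@np.array([p[0],-p[1],-1.]); return T[:3,3],d/np.linalg.norm(d)
def atz(fn,px,z):
    o,d=ray(fn,px); return o+d*(z-o[2])/d[2]
def proj(fn,P):
    K,D,T=cal(fn); P=np.atleast_2d(P).astype(float); c=(P-T[:3,3])@T[:3,:3]; c=c*[1,-1,-1]
    return cv2.projectPoints(c,np.zeros(3),np.zeros(3),K,D)[0][:,0]
E
python3 - <<'E'
from h import *
np.set_printoptions(precision=3,suppress=True)
ims=[]
for c in('scene','side'):
    f=snap(c,c+'0.png'); ims.append(np.array(f['img'])); print(c,f['extrinsics'],f['camera_matrix'])
s=readout.sense();print(s['ee_pos'],s['tcp_rot'],s['clock'],s['force'])
E
```

```text
scene [[ 0.63   0.445 -0.637  0.067]
 [-0.777  0.356 -0.52  -0.312]
 [-0.005  0.822  0.57   0.614]
 [ 0.     0.     0.     1.   ]] [[369.444   0.    323.293]
 [  0.    369.444 201.11 ]
 [  0.      0.      1.   ]]
side [[ 0.902  0.215 -0.373  0.287]
 [-0.43   0.401 -0.809 -0.573]
 [-0.024  0.891  0.454  0.514]
 [ 0.     0.     0.     1.   ]] [[487.675   0.    322.72 ]
 [  0.    487.675 200.424]
 [  0.      0.      1.   ]]
[0.243 0.629 0.231] [[-0.933  0.36  -0.   ]
 [ 0.36   0.933 -0.001]
 [-0.    -0.001 -1.   ]] 0.1 [0.438 0.057 0.496]
```

View pics/scene0.png

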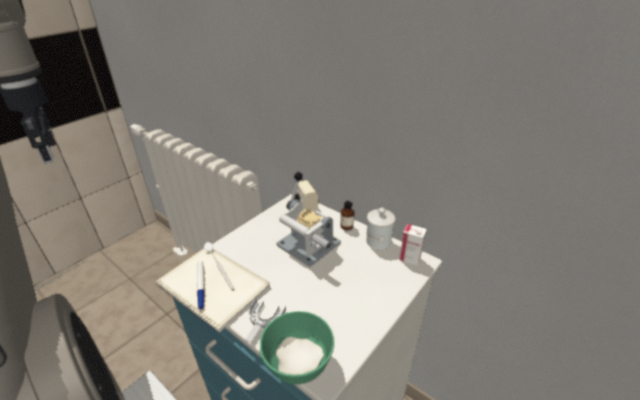

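View pics/side0.png

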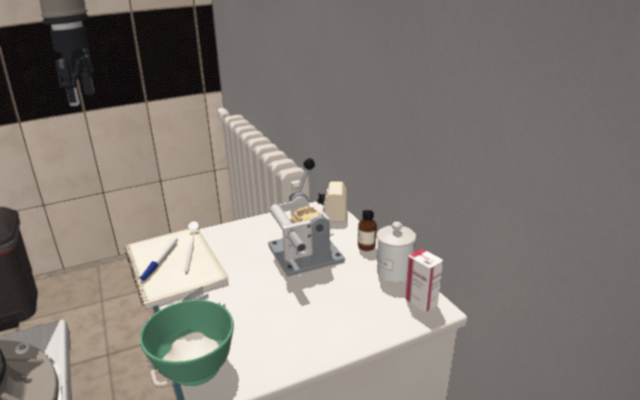

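The stand sits at about (308,235) in the scene view and (305,235) in the side view. In the side view the pin handle is around (300,243) and the knob is at (309,164). I'll enlarge both.

```bash
python3 - <<'E'
import cv2,numpy as np
a=cv2.imread('pics/scene0.png')[165:265,265:365]; b=cv2.imread('pics/side0.png')[150:275,255:355]
a=cv2.resize(a,None,fx=4,fy=4,interpolation=3); b=cv2.resize(b,None,fx=4,fy=4,interpolation=3)
o=np.zeros((500,800,3),np.uint8); o[:400,:400]=a; o[:,400:]=b; cv2.imwrite('pics/crop0.png',o)
E
```

```text
(no output)
```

View pics/crop0.png

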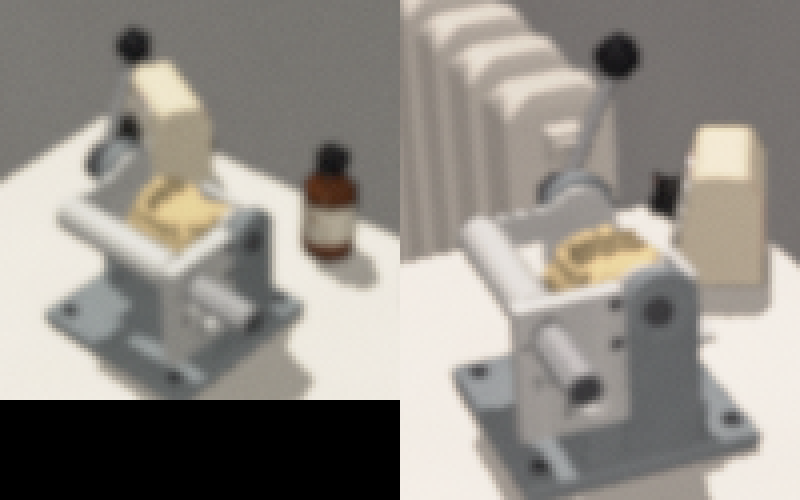

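The side crop shows the knob at (616,56), the pin's handle end at (586,388), the trunnion end at (657,311), and base corners at (455,372) and (757,437). The scene crop shows the knob at (133,45), handle end at (249,315), trunnion at (252,237), and base corners at (47,315), (197,396) and (300,308). I'll fit x, y and yaw to these.

```bash
cat > fit.py <<'E'
from h import *
from scipy.optimize import least_squares
k=np.radians(25)
M={'knob':(75*np.sin(k),66,85+75*np.cos(k)),'end':(-50,-102,84),'tr':(0,-60,85),'L':(-66,59,10),'B':(-66,-59,10),'R':(50,-59,10)}
S={'side0.png':(655-400-0,{'knob':(616,56),'end':(586,388),'tr':(657,311),'L':(455,372),'R':(757,437)}),
'scene0.png':(0,{'knob':(133,45),'end':(249,315),'tr':(252,237),'L':(47,315),'B':(197,396),'R':(300,308)})}
def W(p,P):
    c,s=np.cos(p[2]),np.sin(p[2]); return np.array([[c,-s,0],[s,c,0],[0,0,1]])@(np.array(P)/1000)+[p[0],p[1],0]
def res(p,full=0):
    r=[]
    for f,(_,d) in S.items():
        for n,(u,v) in d.items():
            o=(255+(u-400)/4-.4,150+v/4-.4) if 'side' in f else (265+u/4-.4,165+v/4-.4)
            e=proj(f,W(p,M[n]))[0]-o; r.append(e)
            if full: print(f,n,e.round(1))
    return np.concatenate(r)
g=atz('side0.png',(305,250),0.01)
b=min((least_squares(res,[g[0],g[1],a],loss='soft_l1') for a in np.arange(-3,3,.5)),key=lambda s:s.cost)
print(b.x,b.cost);res(b.x,1)
np.save('stand.npy',b.x)
for n in M: print(n,W(b.x,M[n]).round(4))
print('mid',W(b.x,(-45.3,-56,63.9)))
for n,px,z in(('carton',(424,303),0),('bowl',(188,378),0),('tray',(223,268),0.0),('edgecorner',(463,318),0),('left far corner',(340,205),0)): print(n,atz('side0.png',px,z).round(3))
E
python3 fit.py
```

```text
[ 0.59169831  0.15892533 -0.04845289] 15.382425076643688
side0.png knob [-0.  -0.1]
side0.png end [-0.3 -0.1]
side0.png tr [0.4 0.4]
side0.png L [-1.8 -2.4]
side0.png R [ 1.3 -2.1]
scene0.png knob [0.1 0.4]
scene0.png end [0.8 1.6]
scene0.png tr [0.7 1.8]
scene0.png L [-1.8 -1.4]
scene0.png B [-4.8  0.8]
scene0.png R [ 1.5 -1.9]
knob [0.6266 0.2233 0.153 ]
end [0.5368 0.0595 0.084 ]
tr [0.5888 0.099  0.085 ]
L [0.5286 0.2211 0.01  ]
B [0.5229 0.1032 0.01  ]
R [0.6388 0.0976 0.01  ]
mid [0.54373917 0.10518511 0.0639    ]
carton [ 0.696 -0.071  0.   ]
bowl [ 0.312 -0.058  0.   ]
tray [0.428 0.181 0.   ]
edgecorner [ 0.729 -0.13   0.   ]
left far corner [0.734 0.303 0.   ]
```

```bash
cat >> h.py <<'E'
st=np.load('stand.npy')
def SW(P):
    c,s=np.cos(st[2]),np.sin(st[2]); return np.array([[c,-s,0],[s,c,0],[0,0,1]])@(np.array(P,float)/1000)+[st[0],st[1],0]
def R_close(axis,sg=1):  # tool down, closing along stand 'x' or 'y'
    a=st[2]+(np.pi/2 if axis=='y' else 0); y=sg*np.array([np.cos(a),np.sin(a),0]); z=np.array([0,0,-1.]); return np.column_stack([np.cross(y,z),y,z])
E
python3 - <<'E'
from h import *
np.set_printoptions(precision=3,suppress=True)
P=SW((-50,-79,230))
for a in 'xy':
  for sg in(1,-1): print(a,sg,solver.inverse_kinematics(P if a=='x' else SW((0,66,230)),R_close(a,sg)))
sg=1 if solver.inverse_kinematics(P,R_close('x',1)) is not None else -1
qs={s:solver.inverse_kinematics(P,R_close('x',s)) for s in(1,-1)}
sg=min((s for s in qs if qs[s] is not None),key=lambda s:abs(qs[s][6])); print(sg)
P[2]=.26
robot.move_ptp(P,R_close('x',sg)); s=readout.sense(); print(s['ee_pos'],s['clock'],s['q'])
f=snap('wrist','w1.png'); print(proj('w1.png',[SW(p) for p in((-50,-102,84),(-50,-56,84),(0,-60,85),(-66,-59,10),(50,-59,10),(-65,-56,99),(-15,-56,99))]))
E
```

```text
x 1 [-0.823  0.246  0.656  1.931 -0.175  1.022 -0.138]
x -1 [ 0.565  0.375 -1.024  1.856  0.356  1.11   2.503]
y 1 [-0.664  0.37   0.261  1.71  -0.106  1.075  1.154]
y -1 [-1.025  0.451  0.765  1.731 -0.346  1.099 -1.769]
1
[0.538 0.084 0.26 ] 2.325 [-0.841  0.211  0.665  1.896 -0.147  1.083 -0.164]
[[322.119 205.05 ]
 [322.277 164.24 ]
 [368.447 168.204]
 [310.11  158.338]
 [397.526 158.61 ]
 [307.789 166.307]
 [356.176 166.46 ]]
```

View pics/w1.png

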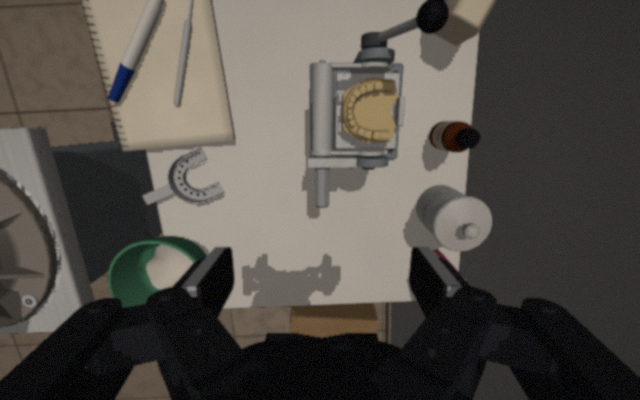

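The wrist view shows the handle from (322,167) to (322,207), within 2 px of the prediction. The knob is at (432,15) and the cabinet edge runs along row ~303. I'll enlarge to check yaw.

```bash
python3 - <<'E'
from h import *
a=cv2.imread('pics/w1.png')[50:220,290:410]
cv2.imwrite('pics/w1c.png',cv2.resize(a,None,fx=3.5*1,fy=3.5,interpolation=3))
print(atz('w1.png',(320,303),0),atz('w1.png',(160,200),0),atz('w1.png',(415,225),0.05))
E
```

```text
[ 0.52538825 -0.12425063  0.        ] [3.07060692e-01 5.28409029e-02 5.55111512e-17] [0.65283135 0.0179906  0.05      ]
```

View pics/w1c.png

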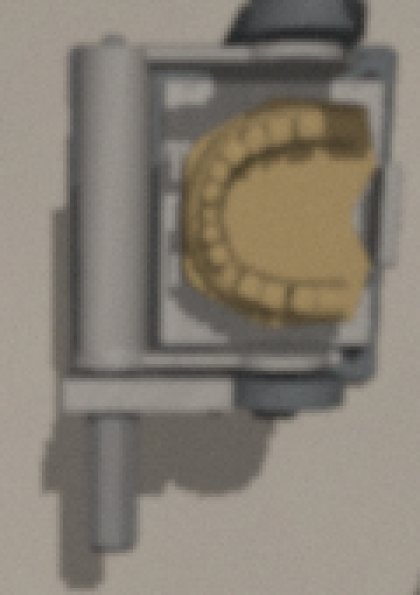

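The handle axis is at column 322 and the plate is level in the image, so x and yaw are good. The stand sits about 1.5 mm further toward −y than fitted. Next I grasp the handle and draw the pin.

```bash
python3 - <<'E'
from h import *
np.set_printoptions(precision=4,suppress=True)
c,s=np.cos(st[2]),np.sin(st[2]); st[:2]+=np.array([s,-c])*.0015; np.save('stand.npy',st)
R=R_close('x')
robot.movel(SW((-50,-83,110)),R,v=.12)
robot.movel(SW((-50,-83,73)),R,v=.06)
S=readout.sense(); print(S['force'],S['ee_pos'],S['clock'])
grasp(90); S=readout.sense(); print(S['force'],S['width'],S['grip_force'],S['ee_pos'])
robot.movel(SW((-50,-103,73.5)),R,v=.05)
S=readout.sense(); print(S['force'],S['width'],S['ee_pos'])
robot.movel(SW((-50,-210,74)),R,v=.08)
S=readout.sense(); print(S['force'],S['ft_torque'],S['width'],S['ee_pos'],S['clock'])
snap('side','s2.png',(220,130,380,290),3.5)
E
```

```text
[-0.2732 -0.1057 -0.5773] [0.5378 0.0768 0.0731] 4.5417
[-0.0231 -0.0811  2.1863] 0.15757924625188965 88.43950713286176 [0.5379 0.077  0.0732]
[ 0.996  -0.9154 -0.7757] 0.15501763265219998 [0.5366 0.0564 0.0734]
[ 0.1209 -0.3936 -2.4326] [-0.0557  0.0073  0.0293] 0.15707953370655184 [ 0.5316 -0.0494  0.0739] 7.2333
```

View pics/s2.png

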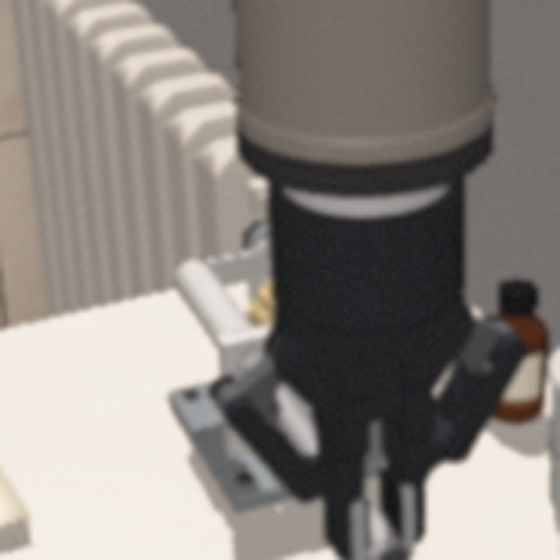

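```bash
python3 - <<'E'
from h import *
np.set_printoptions(precision=4,suppress=True)
R=R_close('x')
robot.movel(SW((-50,-210,15)),R,v=.08)
print(robot.movel(SW((-50,-210,2)),R,v=.02,guard=5)); S=readout.sense(); print(S['force'],S['ft_torque'],S['ee_pos'])
open_jaws(); robot.sleep(.3)
robot.movel(SW((-50,-210,120)),R,v=.15)
robot.movel(SW((-50,-235,230)),R,v=.2)
S=readout.sense(); print(S['clock'])
snap('wrist','w2.png'); print(proj('w2.png',[SW(p) for p in((-50,-227,8),(-50,-183,8),(-50,-78,6))]))
E
```

```text
False
[ 0.0812  0.0337 -1.8933] [-0.1371 -0.0015 -0.015 ] [ 0.5315 -0.05    0.002 ]
11.6083
[[322.7546 170.3809]
 [322.847  134.0934]
 [323.0892  37.3822]]
```

View pics/w2.png

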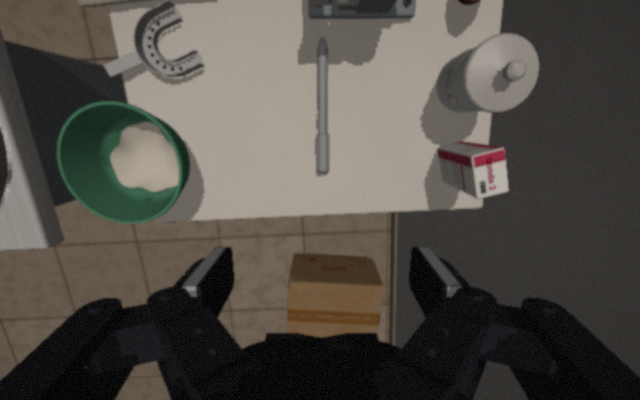

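The pin lies as predicted: end at (322,173), shoulder at (323,135), tip at (322,38). Now the lever.

```bash
python3 - <<'E'
from h import *
np.set_printoptions(precision=4,suppress=True)
R=R_close('y',1)
K=lambda a,dz=-15: SW((75*np.sin(np.radians(25)-a),66,85+75*np.cos(np.radians(25)-a)+dz))
P=K(0);P[2]=.26
robot.move_ptp(P,R)
snap('wrist','w3.png'); print(proj('w3.png',K(0,0)))
robot.movel(K(0,25),v=.15); robot.movel(K(0),v=.06)
print(readout.sense()['force'])
grasp(25); S=readout.sense(); print(S['force'],S['width'],S['grip_force'])
for a in np.linspace(.436/5,.436,5):
    robot.movel(K(a),v=.04); print(readout.sense()['force'])
robot.sleep(.2)
S=readout.sense(); print(S['clock'],S['ee_pos'],K(.436),S['width'])
open_jaws(); robot.sleep(.2)
P=K(.436);P[2]=.3
robot.movel(P,v=.15)
a=np.array(snap('scene','s4.png')['img'])[165:265,265:365]; b=np.array(snap('side','s5.png')['img'])[150:275,255:355]
o=np.zeros((500,800,3),np.uint8); o[:400,:400]=cv2.resize(a,None,fx=4,fy=4,interpolation=3); o[:,400:]=cv2.resize(b,None,fx=4,fy=4,interpolation=3); cv2.imwrite('pics/c4.png',o)
for n,f in(('scene',lambda p:((p[0]-265+.4)*4,(p[1]-165+.4)*4)),('side',lambda p:((p[0]-255+.4)*4+400,(p[1]-150+.4)*4))):
    fn='s4.png' if n=='scene' else 's5.png'
    print(n,[np.round(f(proj(fn,K(x,0))[0])) for x in(.366,.436,.506)])
E
```

```text
[[322.1603 200.7561]]
[ 0.2721 -0.0922 -0.3465]
[-1.9836  0.5234  3.0209] 0.24944105151198903 24.327081441879272
[-1.0188  0.8831  4.8658]
[-1.3861  2.2371  4.568 ]
[-0.3942  1.894   3.8173]
[-0.0931  2.9552  2.413 ]
[-0.6222  3.0961  4.2725]
16.8083 [0.5949 0.2234 0.1451] [0.5948 0.2233 0.145 ] 0.24479170112053655
scene [array([103.,  55.]), array([97., 58.]), array([90., 62.])]
side [array([565.,  53.]), array([554.,  54.]), array([544.,  57.])]
```

View pics/c4.png

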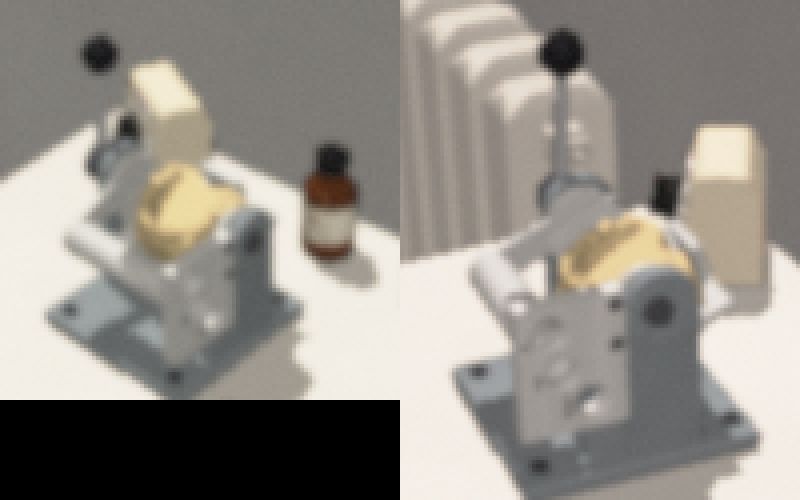

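The knob is at (562,52) in the side crop and (100,53) in the scene crop, so it stopped slightly short. The cast is still seated. I'll measure the angle relative to the start picture.

```bash
python3 - <<'E'
from h import *
def dark(fn):
    im=cv2.imread('pics/'+fn)
    return im
K=lambda a: SW((75*np.sin(np.radians(25)-a),66,85+75*np.cos(np.radians(25)-a)))
for fn,win in(('side0.png',(150,180,280,330)),('s5.png',None),('scene0.png',(165,187,285,312)),('s4.png',None)):
    if win is None: win=last
    last=win
    im=cv2.imread('pics/'+fn)
    if 's4'==fn[:2] or 's5'==fn[:2]: 
        pass
    print(fn,im.shape)
    m=(im[win[0]:win[1],win[2]:win[3]].max(2)<60).astype(np.uint8)
    n,l,s,c=cv2.connectedComponentsWithStats(m); i=1+np.argmax(s[1:,4]); print(c[i]+[win[2],win[0]],s[i,4])
for fn in('side0.png','scene0.png'): print(fn,[proj(fn,K(x))[0].round(2) for x in(0,.366,.4,.436)])
E
```

```text
side0.png (400, 640, 3)
[308.7037037  163.65432099] 81
s5.png (400, 640, 3)
[295.09333333 162.77333333] 75
scene0.png (400, 640, 3)
[298.07142857 176.19047619] 42
s4.png (400, 640, 3)
[289.53191489 178.36170213] 47
side0.png [array([308.88, 163.77]), array([295.73, 162.81]), array([294.46, 162.98]), array([293.11, 163.2 ])]
scene0.png [array([298.34, 176.43]), array([290.34, 178.26]), array([289.57, 178.63]), array([288.74, 179.06])]
```

The angle is about 0.383, some 0.05 short of the target. I'll regrip and nudge it.

```bash
cat > nudge.py <<'E'
from h import *
import sys
a0,a1,tag=float(sys.argv[1]),float(sys.argv[2]),sys.argv[3]
K=lambda a,dz=0: SW((75*np.sin(np.radians(25)-a),66,85+75*np.cos(np.radians(25)-a)+dz))
robot.movel(K(a0,-15),R_close('y',1),v=.15); grasp(50)
robot.movel(K(a1,-15),v=.03); print(readout.sense()['force']); robot.sleep(.2)
open_jaws(); robot.sleep(.1); P=K(a1); P[2]=.3; robot.movel(P,v=.15)
for cam,w,z in(('side',(150,180,280,330),(308.70,163.65)),('scene',(165,187,280,312),(298.07,176.19))):
    fn=cam+tag+'.png'; im=np.array(snap(cam,fn)['img'])
    m=(im[w[0]:w[1],w[2]:w[3]].max(2)<60).astype(np.uint8)
    n,l,s,c=cv2.connectedComponentsWithStats(m); i=1+np.argmax(s[1:,4]); u=c[i][0]+w[2]
    aa=np.linspace(.2,.7,200); pr=np.array([proj(fn,K(x))[0][0]-proj(fn,K(0))[0][0] for x in aa])
    print(cam,u,aa[np.argmin(abs(pr-(u-z[0])))])
print(readout.sense()['clock'])
E
python3 nudge.py .383 .455 A
```

```text
[1.84381712 0.8575585  4.87129325]
side 292.6216216216216 0.4437185929648241
scene 287.9574468085106 0.4587939698492462
23.3083
```

Both cameras put it at about 0.45, which is good. Now I take the pin by the shaft near its balance point and bring it in front of the middle hole.

```bash
python3 - <<'E'
from h import *
np.set_printoptions(precision=4,suppress=True)
R=R_close('x')
robot.move_ptp(SW((-50,-171,230)),R)
robot.movel(SW((-50,-171,30)),v=.2); robot.movel(SW((-50,-171,2)),v=.05)
print(readout.sense()['force']); grasp(90); S=readout.sense(); print(S['width'],S['grip_force'],S['force'])
robot.movel(SW((-50,-171,59)),v=.08); robot.movel(SW((-45.3,-165,59)),v=.08); robot.sleep(.2)
S=readout.sense(); print(S['width'],S['force'],S['ft_torque'],S['clock'])
a=np.array(snap('scene','s6.png')['img'])[205:275,290:350]; b=np.array(snap('side','s7.png')['img'])[205:285,270:340]
o=np.zeros((480,800,3),np.uint8); o[:420,:360]=cv2.resize(a,None,fx=6,fy=6,interpolation=3); o[:,370:790]=cv2.resize(b,None,fx=6,fy=6,interpolation=3); cv2.imwrite('pics/c6.png',o)
for fn,f in(('s6.png',lambda p:((p[0]-290+.4)*6,(p[1]-205+.4)*6)),('s7.png',lambda p:((p[0]-270+.4)*6+370,(p[1]-205+.4)*6))):
    print(fn,[np.round(f(proj(fn,SW(x))[0])) for x in((-45.3,-56,63.9),(-45.3,-73,63.9),(-45.3,-73,58.9),(-45.3,-150,64))])
E
```

```text
[0.2085 0.4236 0.345 ]
0.0870581645623491 88.34675808437169 [-1.7131 -0.1115  6.6073]
0.08621993561028853 [-0.1662  0.1798 -1.7529] [ 0.02   -0.0195 -0.006 ] 28.2583
s6.png [array([148., 224.]), array([181., 244.]), array([181., 254.]), array([343., 340.])]
s7.png [array([522., 231.]), array([542., 260.]), array([543., 275.]), array([643., 403.])]
```

View pics/c6.png

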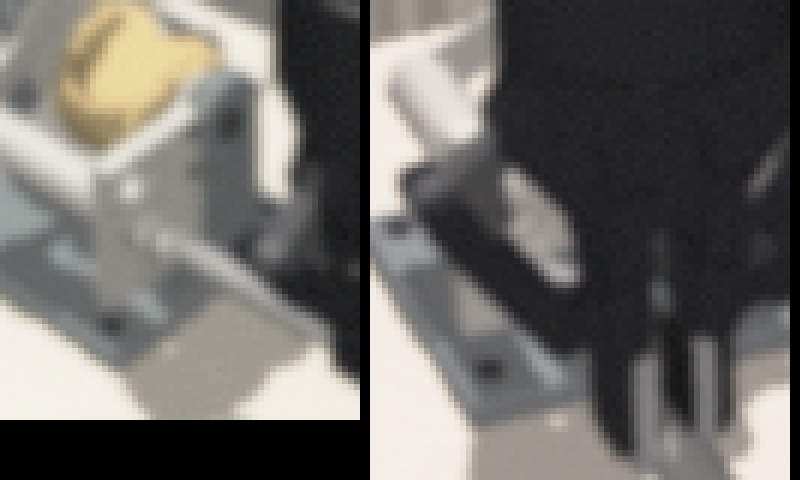

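```bash
python3 - <<'E'
from h import *
H=[(-50,-56,85),(-45.3,-56,63.9),(-32.1,-56,46.7)]
for fn,f in(('s4.png',lambda p:((p[0]-265+.4)*4,(p[1]-165+.4)*4)),('s5.png',lambda p:((p[0]-255+.4)*4+400,(p[1]-150+.4)*4)),('s6.png',lambda p:((p[0]-290+.4)*6,(p[1]-205+.4)*6))):
    print(fn,[np.round(f(proj('scene0.png' if fn!='s5.png' else 'side0.png',SW(x))[0])) for x in H])
# photo: clean full-res images, before and now
vision.grab_frame
import numpy as np
robot.movel(SW((-45.3,-168,59)),v=.05)
f=snap('wrist','w7.png'); print(proj('w7.png',[SW(x) for x in((-45.3,-76,62),(-45.3,-181,64.5),(-45.3,-56,63.9),(-65,-56,99),(-15,-56,99))]))
a=np.array(f['img'])
b=cv2.imread('pics/s5.png')
im=np.array(vision.grab_frame('scene')['img'])[205:275,290:350]; e=cv2.imread('pics/scene A.png') if 0 else cv2.imread('pics/sceneA.png')[205:275,290:350]
sd=cv2.imread('pics/sideA.png')[205:275,270:340]
o=np.zeros((420,800,3),np.uint8)
o[:,:240]=cv2.resize(im[20:,10:50],(240,300),interpolation=3).repeat(1,0)[:420] if 0 else 0
w=cv2.resize(a[0:140,250:390],(420,420),interpolation=3); o[:,:420]=w
o[:,425:785]=cv2.resize(e,(360,420),interpolation=3)
cv2.imwrite('pics/c7.png',o)
E
```

```text
s4.png [array([192., 285.]), array([198., 309.]), array([215., 321.])]
s5.png [array([549., 335.]), array([561., 374.]), array([592., 401.])]
s6.png [array([138., 187.]), array([148., 224.]), array([172., 241.])]
[[322.98290365  61.9858303 ]
 [322.62704668 281.00690804]
 [323.09519076   7.77243805]
 [256.69726444 -35.97528437]
 [426.73864385 -36.03784701]]
```

View pics/c7.png

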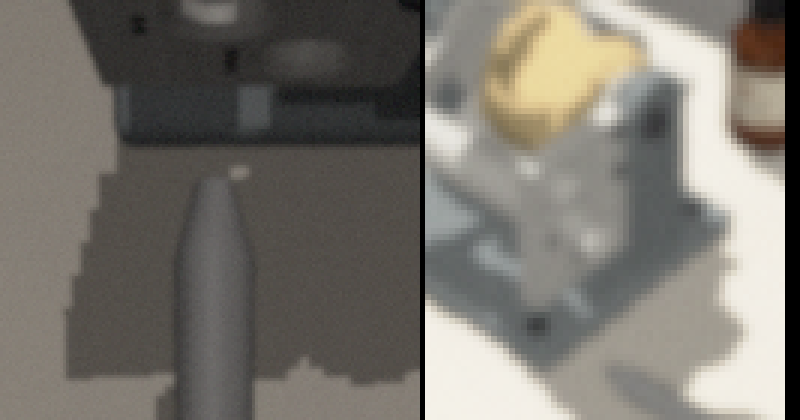

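```bash
python3 - <<'E'
from h import *
c=lambda p:((p-[250,0]+.4)*3).round()
print('holes',[c(proj('w7.png',SW(h))[0]) for h in((-50,-56,85),(-45.3,-56,63.9),(-32.1,-56,46.7),(-65,-56,33),(-15,-56,33))])
for z in(52,57,62,67):
  for y in(-70,-76,-82): print(z,y,c(proj('w7.png',SW((-45.3,y,z)))[0]),'w',np.diff([c(proj('w7.png',SW((-45.3+d,y-12,z)))[0])[0] for d in(-6,6)]), 's6',((proj('s6.png',SW((-45.3,y+3,z)))[0]-[289.6,204.6])*6).round())
E
```

```text
holes [array([180., -44.]), array([220.,  25.]), array([305.,  65.]), array([104.,  91.]), array([398.,  91.])]
52 -70 [220. 157.] w [76.] s6 [170. 261.]
52 -76 [220. 199.] w [75.] s6 [181. 268.]
52 -82 [220. 241.] w [75.] s6 [193. 275.]
57 -70 [220. 149.] w [79.] s6 [170. 251.]
57 -76 [220. 193.] w [78.] s6 [181. 258.]
57 -82 [220. 236.] w [77.] s6 [193. 265.]
62 -70 [220. 141.] w [82.] s6 [169. 241.]
62 -76 [220. 187.] w [82.] s6 [181. 248.]
62 -82 [220. 232.] w [80.] s6 [193. 255.]
67 -70 [220. 133.] w [85.] s6 [169. 231.]
67 -76 [220. 180.] w [84.] s6 [181. 238.]
67 -82 [220. 227.] w [83.] s6 [193. 245.]
```

The steep hole is seen at crop (305,57) against a predicted (305,65), so the stand fit holds. The tip is at (215,178), about 0.8 mm to the −x side and close to hole height. I'll feed it in under guard.

```bash
python3 - <<'E'
from h import *
np.set_printoptions(precision=4,suppress=True)
def lo(n): S=readout.sense(); print(n,S['force'],S['ft_torque'],S['ee_pos'],S['clock'])
z=60
robot.movel(SW((-44.6,-168,z)),v=.05); lo('a')
for y in(-150,-141,-130,-115,-95,-78):
    hit=robot.movel(SW((-44.6,y,z)),v=.035,guard=7); lo((y,hit))
    if hit: break
E
```

```text
a [ 0.5021 -0.6545 -1.2968] [-0.0078 -0.0388 -0.0041] [ 0.5391 -0.0082  0.0601] 28.9583
(-150, False) [ 0.8857 -0.2035 -2.4052] [-0.0422 -0.0252 -0.0316] [0.5398 0.0098 0.06  ] 29.625
(-141, False) [ 0.2602 -0.3045 -1.0871] [ 0.0029 -0.0061  0.0107] [0.5402 0.019  0.06  ] 30.0333
(-130, False) [ 0.4803 -0.5135 -1.4732] [-0.0212 -0.0009  0.0402] [0.5408 0.0299 0.06  ] 30.5
(-115, False) [ 0.6225  1.2531 -2.1509] [-0.1354 -0.0497 -0.0425] [0.5415 0.0448 0.06  ] 31.075
(-95, False) [ 0.7347  0.1702 -3.121 ] [-0.2132 -0.3183 -0.102 ] [0.5425 0.0646 0.06  ] 31.8
(-78, False) [ 2.1993 -0.6694 -4.2371] [-0.0781 -0.3268 -0.1658] [0.5433 0.0818 0.06  ] 32.4333
```

```bash
python3 - <<'E'
from h import *
np.set_printoptions(precision=4,suppress=True)
def lo(n): S=readout.sense(); print(n,S['force'],S['ft_torque'],S['ee_pos'],S['clock'])
open_jaws(); robot.sleep(.6); lo('open')
robot.movel(SW((-44.9,-118,56)),v=.06)
snap('wrist','w8.png',(250,120,390,330),2.5); print([( (p-[250,120])*2.5).round() for p in proj('w8.png',[SW((-45.3,-91,63)),SW((-45.3,-137,62)),SW((-45.3,-56,63.9))])])
E
```

```text
open [-0.2522  0.3163  0.4297] [-0.      0.0261 -0.0112] [0.5433 0.0817 0.06  ] 33.7667
[array([180., 223.]), array([179., 432.]), array([180.,  37.])]
```

View pics/w8.png

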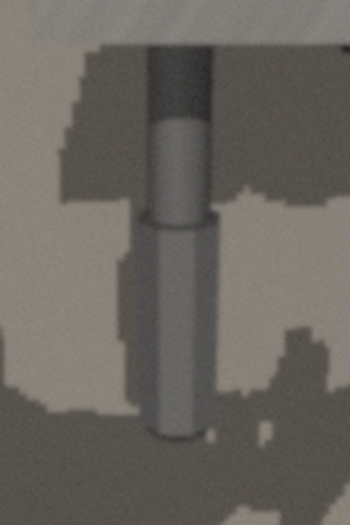

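The pin stands in the middle hole, with its shoulder at (180,222) and end at (178,435) as predicted. Now I regrip the handle and push the pin home.

```bash
python3 - <<'E'
from h import *
np.set_printoptions(precision=4,suppress=True)
def lo(n): S=readout.sense(); print(n,S['force'],S['ft_torque'],S['ee_pos'],S['width'],S['clock'])
robot.movel(SW((-45.1,-118,53)),v=.05); grasp(60); lo('grip')
for y in(-105,-95,-88): 
    hit=robot.movel(SW((-45.1,y,53.4)),v=.035,guard=12); lo((y,hit))
    if hit: break
if not hit: hit=robot.movel(SW((-45.1,-76,53.4)),v=.015,guard=10); lo(('home',hit))
E
```

```text
grip [-0.3247  1.1212  1.6296] [ 0.0801 -0.0188 -0.0822] [0.5409 0.0417 0.0531] 0.1621374479588871 35.525
(-105, False) [ 0.7123 -3.0953  3.6219] [-0.7791 -0.0787 -0.065 ] [0.5417 0.0545 0.0535] 0.1649233972913703 36.05
(-95, True) [-0.561   1.2074  9.1585] [0.3798 0.2632 0.0126] [0.5422 0.063  0.0537] 0.16616646798004062 36.375
```

The force built up vertically because the grip holds the pin's small tilt. I'll let go and push the handle end with closed fingers, so the pin can align itself.

```bash
python3 - <<'E'
from h import *
np.set_printoptions(precision=4,suppress=True)
def lo(n): S=readout.sense(); print(n,S['force'],S['ee_pos'],S['clock'])
open_jaws(); robot.sleep(.3)
robot.movel(SW((-45.3,-150,53.4)),v=.08); grasp(20)
robot.movel(SW((-45.3,-150,56)),v=.05)
robot.movel(SW((-45.3,-132,56)),v=.05); lo('pre')
hit=False
y=-132
while not hit and y>-200 and y<-107:
    y+=5; hit=robot.movel(SW((-45.3,y,56)),v=.03,guard=9); lo((y,hit))
E
```

```text
pre [ 0.281  -0.4091  0.3684] [0.5399 0.0281 0.056 ] 39.7
(-127, False) [-0.2646 -0.7136  0.1097] [0.5402 0.0329 0.056 ] 40.0167
(-122, False) [ 0.2216 -0.4742  0.6527] [0.5405 0.038  0.056 ] 40.3333
(-117, False) [ 0.087  -0.6198  0.6648] [0.5408 0.0431 0.056 ] 40.65
(-112, False) [-0.3304  0.0517 -0.6182] [0.541  0.0481 0.056 ] 40.9667
(-107, True) [ 0.5994 -2.8298  0.772 ] [0.5408 0.0489 0.0558] 41.175
```

```bash
python3 - <<'E'
from h import *
print(robot.movel(SW((-45.3,-108,56)),v=.01,guard=15)); print(readout.sense()['ee_pos'],readout.sense()['force'])
robot.movel(SW((-45.3,-135,56)),v=.06)
P=SW((-45.3,-150,170)); robot.movel(P,v=.15); robot.movel(SW((-60,-150,230)),v=.15)
f=snap('wrist','w9.png'); w=cv2.resize(np.array(f['img'])[0:220,280:420],None,fx=2.7,fy=2.7,interpolation=3)
print([((p-[280,0])*2.7).round() for p in proj('w9.png',[SW((-45.3,-56,63.9)),SW((-45.3,-102,63.9)),SW((-65,-56,99)),SW((-65,-56,33))])])
o=np.zeros((594,800,3),np.uint8);o[:,:378]=w
s=np.array(snap('side','s9.png')['img'])[150:275,255:355]; o[:500,390:790]=cv2.resize(s,None,fx=4,fy=4,interpolation=3)
cv2.imwrite('pics/c9.png',o); print(readout.sense()['clock'])
E
```

```text
False
[0.54099487 0.04910612 0.0560031 ] [ -0.36774682 -15.21960136   2.43358825]
[array([155., 248.]), array([153., 377.]), array([ 99., 239.]), array([102., 255.])]
43.75
```

View pics/c9.png

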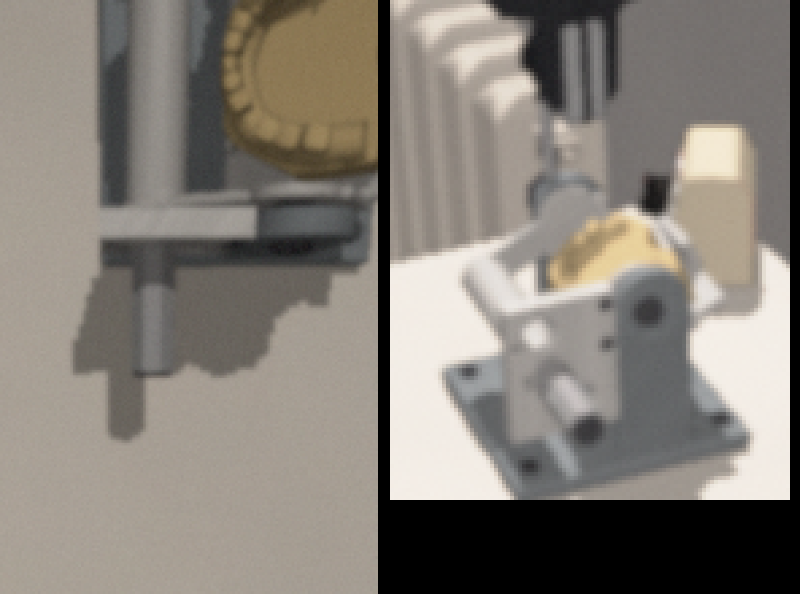

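The handle end is at (153,376), and the home prediction is (153,377). The pin took 15 N without moving, the cast is seated and the arm is clear, so I'm handing in.

```bash
python3 -c "
from h import *
print(order.hand_in())"
```

```text
the job is handed in; nothing more can be done
None
```

I handed the job in at about 44 s. By my last pictures the cradle is locked in the middle position with the pin fully home and the cast still seated, but the hand-in gave no verdict.

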